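# Latch the sample case lid tight

### The arm

A 6-joint arm with a two-finger parallel gripper is mounted at the origin on the work surface. World frame = base frame: x ahead of the robot, y to its left, z up, the work surface at z = 0. Lengths are in m, angles in rad, forces in N, time in s.
With the tool pointing down it reaches from about 0.4 to 0.825 m from the base axis. Payload 7 kg.
Tool frame: the origin (TCP) lies at the very end of the fingers, on their centre line; the grasp point (between the pads) lies 19 mm behind it (ctrl.tcp_to_grasp is the distance from the TCP to the grasp point, in m); z points along the fingers, y is the line along which they close (so a half turn about z gives the same grasp; the last joint's range is limited). The gripper opens to 88 mm and grips with 3 to 60 N. Pads are 19 mm wide; open, the fingers measure 130 mm over their backs; the gripper's body (78 mm by 193 mm) begins 47 mm behind the grasp point.
Start: joints at [-0.864, 0.359, 0.012, 0, -1.224, -0.288], TCP at [0.274, -0.617, 0.227] pointing down, gripper open.
Joint ranges: [-3.07, 3.07], [-1.43, 2.12], [-1.02, 1.25], [-3.03, 1.67], [-3.05, -0], [-3.03, 3.03]. Speed limits (rad/s): [2.39, 2.39, 3.01, 3.14, 3.14, 3.14].

### API

Orientations are given as a 3x3 rotation matrix whose columns are the frame's x, y, z axes.
In Python, from rig import monitor, get_image, calibration, order, ctrl gives the robot as it stands.
- The arm moves only by the tool apply_moves, never from a script. Its argument "rows" is a list of rows, each a list of 7 numbers: the shift along the tool's x, y, z in mm, then the turn, a rotation vector about the tool's x, y, z in degrees, then the opening, from -1 (shut) to 1 (fully open). In form: [[x, y, z, rx, ry, rz, hand], ...]. A call has 1 to 10 rows; each row shifts and turns the commanded pose from where the row before left it, along the tool's axes as they then stand; what a row does not reach is not made up. A row lasts 1/10 s, in which the tool goes at most 50 mm and 8.59 degrees, less where a joint would pass 70% of its speed; a pose out of reach is approached as far as the arm can. A call is refused whole if a number of a shift passes 50 or a number of a turn 8.59, either way. A call with a gripper value outside its range is refused whole. The fingers move at their own pace and stop on an object; "newtons" is the grip in N (left out, the last holds). Time passes only in rows, so rows that do not move let the fingers close. It gives the time, the measured TCP pose, the force, the opening and the grip force at its end, in the units of the state.
- monitor.state(): the state, without advancing time (a new reading comes with each control period).
- get_image(name): name is "side" or "top" or "wrist"; returns the picture (400x640x3 uint8, red, green, blue); there is no depth.
- calibration(name): a dict with "mtx" (3x3 intrinsics, pixels), "rvec" (rotation vector, rad) and "tvec" (3), from world to camera coordinates, as OpenCV has them; the wrist camera has in their place "tool_from_camera" (4x4, takes a point from camera to tool coordinates, whose origin is the TCP and whose axes are the flange's). Camera axes: x right, y down, z forward; pixel columns grow to the right and rows downward; lengths in m; the calibration is good to about 2 mm. A picture is of the moment at which its call begins: read the wrist's pose just before it. calibration takes no time and is no camera call.
- order.finish_job(): hands the job in; it is judged then, once.
The state is a dict: "time_s": time; "qpos": joint angles; "qvel": joint speeds; "tau": joint torques, N m; "position": TCP position; "tcp_rot": TCP orientation; "contact_force": force on the tool from outside, world axes, zero at the start; "wrist_torque": the same for the moment, N m; "gripper_width": finger opening in m; "grasp_force": force on a finger pad.
Only numpy, scipy, OpenCV 4.12 (cv2) and the standard library are available. Lean on these libraries where they do the work, as an engineer would, in place of code of your own. Each camera call takes 0.05 s, during which the arm holds its last target. There are 200 camera calls.

### The job

The blue lid of the sample case on the lab bench stands ajar on its springy seal. Take the toggle latch's wire bail by its yellow finger grip, draw it over the steel lip on the lid and let it drop in behind the lip, then press the red lever down until it goes over centre and lies fully home, so that the lid is pulled tight. Work by feel: draw the bail only gently taut, so that the lever is not strained back past its springy stop, never lean on the red lever with more than about 25 N, leave the tub, cup and rotor where they stand, and let go at the end.

Things in the scene. Friction and masses are not known exactly. Their poses are not given: they have to be found in the camera images.
- case: Grey wedge-fronted sample case 220 x 160 x 125 mm with blue lid, screwed to the bench; origin under its centre. Axes: x level, from the sloping front (faces the robot) to the rear lid hinge, y along the latch's pins, z up. The front rises at 45 degrees: up-slope = (x+z)/1.414, outward = (z-x)/1.414. All latch parts swing in the case's middle plane y = 0.
- pivot (a point): Middle of the red lever's hinge pin, 12 mm outward of the slope's surface, 83 mm above the bench; its axes are the case's.
- lever (a joint): Lever angle, rad. 0: shut, handle pointing down-slope, parallel to the slope (hard stop). Grows as the handle swings outward and up (1.57: square to the slope). From 1.63 a rubber stop resists; past 1.80 it is being bent. Stiff hinge, stays where left. When hooked, 3 to 6 N at the handle shuts it; dead centre is near 0.12, then it stays shut. Bail pin: 12 mm from the pivot, 0.05 rad more open than the handle.
- handle (a point): Middle of the pressing face of the red handle (its outward face when shut), 50 mm from the pivot. The handle is a plate 26 mm wide along y, 5 mm thick, from 10 to 60 mm from the pivot; this face lies 2.5 mm off the pivot's centre line.
- grip (a point): Centre of the yellow finger grip of the bail: round bar 10 mm across, 24 mm long along the case's y, pinched by its two ends from above; the bail then swivels between the fingers. With d the direction from bail pin to hook bar and m square to it on the outward side, the grip lies 4 mm along d and 24 mm along m from the hook bar.
- hookbar (a point): Middle of the bail's hook bar: steel rod 5 mm across, 44 mm long along y, on two flat arms (37 mm apart), 53.6 mm from the bail pin. It has to lie behind the lip. The bail weighs 30 g and has slight friction: it stands when near upright and drops onto the lid when leaning over it.
- bail (a joint): Bail angle on the lever, rad, growing as it swings outward, away from the lid. The direction pin to hook bar is up-slope turned outward by bail - lever - 0.152 rad.
- keeper (a point): Nominal middle of the top edge of the lip on the lid's slope: steel plate 44 mm long along y, 3 mm thick, 9 mm high, leaning 15 degrees up-slope; it catches the bar on its up-slope side. Set by a screw, it really stands up to 1.5 mm up- or down-slope of here (not measured): feel for it. With lid ajar and lever at its back stop the taut bar clears it by only 1 to 4 mm.
- seat (a point): Nominal centre of the hook bar when caught behind the lip: 4.5 mm outward of the lid's slope; moves with the lid; same 1.5 mm doubt.
- lid (a joint): Lid opening, rad, about the hinge along the case's far side, 140 mm from the lip; about 0.06 (8 mm at the lip) when resting on its springy seal, near 0 when pulled tight. Pushing it shut by hand takes about 35 N.
- tub: White wipes tub, loose, 84 mm across, 120 mm high, origin under its centre. Bystander beside the case.
- cup: Clear specimen jar with orange cap, loose, 60 mm across, 75 mm high, origin under its centre. Bystander.
- rotor: Metal sample rotor with a knob on top, loose, about 72 mm across, 95 mm high, origin under its centre. Bystander.

How it is judged:
By the outcome, as a careful person would: the job done as asked, in the order asked, and still so for the second after the job is handed in, with the robot touching nothing.
It also fails if it takes over 59 s, if anything falls off the work surface, if the arm or the gripper's body presses on something with over 40 N, if the wrist force passes 120 N, or if a joint passes its speed limit or range.

## Working session

There is one attempt and no reset: what is moved stays moved. The work goes in short steps, Python scripts to look and compute and a tool call to move; the robot and the scene stay as the last step left them, time stands still between calls to the robot, and variables do not carry over. Pictures are saved under pics/ and viewed, at most 10 in all, crops included, and the job is handed in when it is done.

Besides the shell and the picture viewer there is one more tool, called after "Call:" by a JSON object that holds its "fn" and its "kwargs". apply_moves: Moves the arm, as the interface text tells. Its arguments: {"type":"object","properties":{"rows":{"type":"array"},"newtons":{"type":"number"}},"required":["rows"]}

```bash
mkdir -p pics; ls; python3 - <<'E'
from rig import monitor,get_image,calibration,ctrl
import cv2,numpy as np
s=monitor.state();print(s)
for n in("side","top"):
    cv2.imwrite(f"pics/{n}0.png",get_image(n)[:,:,::-1]);c=calibration(n)
    R=cv2.Rodrigues(np.array(c['rvec']))[0];print(n,c['mtx'],-R.T@np.array(c['tvec']).ravel(),R)
print(calibration("wrist"),ctrl.tcp_to_grasp)
E
```

```text
pics
{'time_s': 0.0, 'qpos': array([-8.63903398e-01,  3.59385663e-01,  1.10508101e-02, -3.47284648e-04,
       -1.22409594e+00, -2.88102113e-01]), 'qvel': array([ 1.49816460e-03, -1.34318577e-03,  1.22808564e-03,  4.52068113e-04,
       -7.26387788e-05,  1.17327707e-04]), 'tau': array([-6.11195610e-04, -5.82718277e+01,  2.93061090e+01,  6.99742377e+00,
        7.02840698e-03, -1.75933474e-04]), 'position': array([ 0.27426669, -0.61622816,  0.22562049]), 'tcp_rot': array([[-9.13629359e-01, -4.06547333e-01, -8.13174008e-04],
       [-4.06548118e-01,  9.13628213e-01,  1.45493810e-03],
       [ 1.51437510e-04,  1.65986853e-03, -9.99998611e-01]]), 'contact_force': array([0.23814765, 0.88045434, 0.50079107]), 'wrist_torque': array([-0.02358033,  0.08153726,  0.02155954]), 'grasp_force': 0.0, 'gripper_width': 0.08755386893650446}
side [[421.25523517   0.         324.59620335]
 [  0.         421.25523517 194.06575225]
 [  0.           0.           1.        ]] [0.47929947 0.58120714 0.65554464] [[-0.96511185 -0.26182644 -0.00245655]
 [-0.18435348  0.68614329 -0.70371953]
 [ 0.18593793 -0.67871519 -0.71047363]]
top [[515.59409293   0.         319.68153016]
 [  0.         515.59409293 203.68762167]
 [  0.           0.           1.        ]] [0.51747984 0.04528339 0.90866936] [[-0.00609302 -0.9999485   0.00811586]
 [-0.9923048   0.00504233 -0.12371644]
 [ 0.12366914 -0.00880721 -0.99228442]]
{'mtx': array([[328.59172469,   0.        , 317.71103805],
       [  0.        , 328.59172469, 198.28359059],
       [  0.        ,   0.        ,   1.        ]]), 'tool_from_camera': array([[-8.90942279e-05, -9.63995229e-01, -2.65919520e-01,
         7.18354374e-02],
       [ 9.99999650e-01,  1.35412163e-04, -8.25929875e-04,
         4.00650986e-04],
       [ 8.32201196e-04, -2.65919501e-01,  9.63994879e-01,
        -1.58525274e-01],
       [ 0.00000000e+00,  0.00000000e+00,  0.00000000e+00,
         1.00000000e+00]])} 0.0188
```

View pics/side0.png

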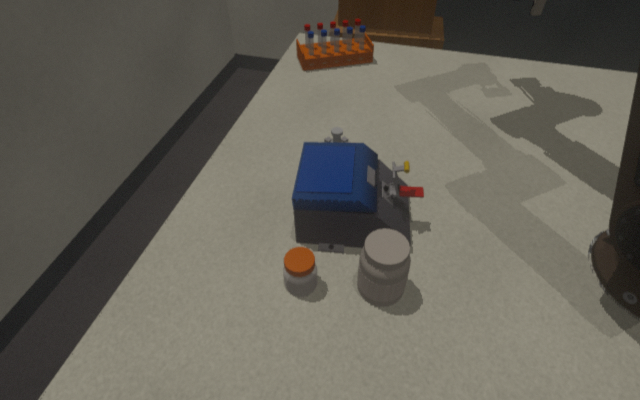

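View pics/top0.png

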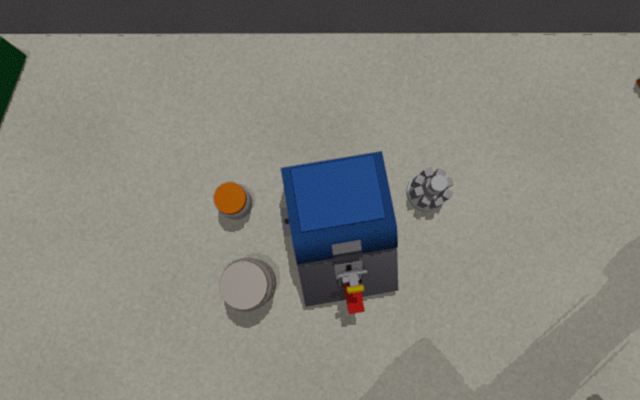

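The side view shows the case at about (345,190), with the yellow grip at (406,167) and the red lever at (412,192). The top view has the grip at (355,289), the lever at (355,298), the keeper at (346,248) and the case slightly yawed. The tub is at (246,285), the cup at (231,198) and the rotor at (432,187).

```bash
cat > h.py <<'E'
import cv2,numpy as np
from rig import monitor,get_image,calibration
def proj(n,P):
    c=calibration(n);return cv2.projectPoints(np.array(P,float).reshape(-1,3),np.array(c['rvec']),np.array(c['tvec']),c['mtx'],None)[0][:,0]
def ray(n,uv):
    c=calibration(n);R=cv2.Rodrigues(np.array(c['rvec']))[0]
    d=R.T@np.linalg.inv(c['mtx'])@np.array([*uv,1.]);return -R.T@np.array(c['tvec']).ravel(),d/np.linalg.norm(d)
def atz(n,uv,z):
    o,d=ray(n,uv);return o+d*(z-o[2])/d[2]
def tri(a,b):
    (o1,d1),(o2,d2)=a,b
    A=np.stack([d1,-d2],1);t=np.linalg.lstsq(A,o2-o1,rcond=None)[0]
    p,q=o1+t[0]*d1,o2+t[1]*d2;return (p+q)/2,np.linalg.norm(p-q)
def blob(im,lo,hi):
    h=cv2.cvtColor(im,cv2.COLOR_RGB2HSV);m=cv2.inRange(h,lo,hi)
    n,l,s,c=cv2.connectedComponentsWithStats(m);return [(s[i],c[i]) for i in range(1,n) if s[i][4]>8]
E
python3 - <<'E'
from h import *
ims={n:cv2.imread(f"pics/{n}0.png") for n in("side","top")}
c1=cv2.resize(ims["side"][130:260,285:435],None,fx=2.66,fy=4.0*.665,interpolation=3)
c2=cv2.resize(ims["top"][145:320,275:405],None,fx=3,fy=3,interpolation=3)
out=np.zeros((525,400+392,3),np.uint8);out[:c1.shape[0],:c1.shape[1]]=c1[:525,:400];out[:,400:400+390]=c2[:525,:390]
cv2.imwrite("pics/c.png",out)
for n in ims:
    im=ims[n][:,:,::-1].copy()
    print(n,"Y",blob(im,(20,120,100),(35,255,255)),"R",[b for b in blob(im,(0,180,100),(5,255,255))])
E
```

```text
side Y [(array([404, 161,   5,   9,  43], dtype=int32), array([406.        , 165.18604651]))] R [(array([355,  19,   5,   2,   9], dtype=int32), array([357.22222222,  19.55555556])), (array([343,  20,   5,   3,  11], dtype=int32), array([345.,  21.])), (array([401, 187,  22,   9,  97], dtype=int32), array([413.08247423, 190.20618557]))]
top Y [(array([347, 285,  17,   8, 102], dtype=int32), array([355.00980392, 288.55882353]))] R [(array([347, 292,  17,  22, 214], dtype=int32), array([355.72897196, 303.81308411]))]
```

View pics/c.png

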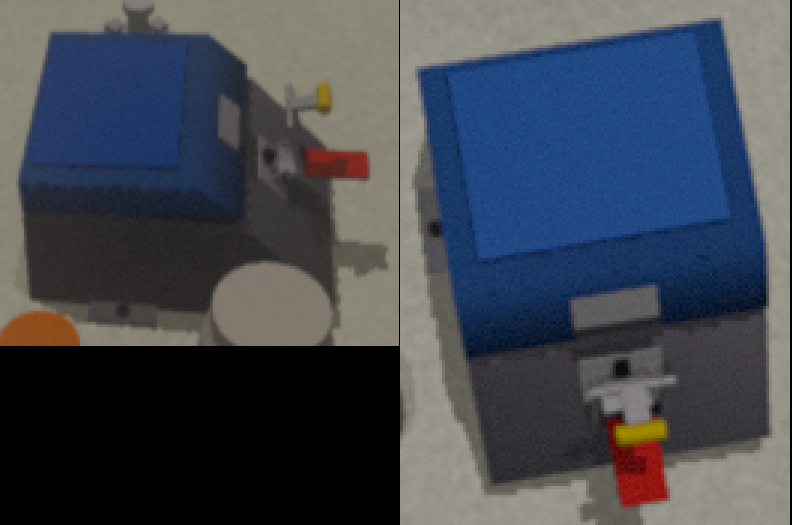

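The crop shows the hook bar near top pixel (353,274), the lever tip near top (356,313) and side (424,192), and the bail standing upright. The case's yaw is about 9°.

```bash
cat >> h.py <<'E'
def axes(yaw):
    X=np.array([np.cos(yaw),np.sin(yaw),0]);Y=np.array([-X[1],X[0],0]);Z=np.array([0,0,1.])
    return X,Y,(X+Z)/2**.5,(Z-X)/2**.5
def model(px,py,yaw,L,b):
    X,Y,u,o=axes(yaw);P=np.array([px,py,.083])
    dr=lambda a:-np.cos(a)*u+np.sin(a)*o
    nr=lambda a:np.sin(a)*u+np.cos(a)*o
    pin=P+.012*dr(L+.05);a=b-L-.152
    d=np.cos(a)*u+np.sin(a)*o;m=-np.sin(a)*u+np.cos(a)*o
    hook=pin+.0536*d
    return dict(P=P,pin=pin,hook=hook,grip=hook+.004*d+.024*m,tip=P+.060*dr(L)+.0025*nr(L),handle=P+.05*dr(L)+.0025*nr(L),d=d,m=m,u=u,o=o,X=X,Y=Y)
E
python3 - <<'E'
from h import *
from scipy.optimize import least_squares
obs=[("top","grip",(355,288.6)),("side","grip",(406.5,165.7)),("top","tip",(356.3,312.7)),("side","tip",(423.7,192.2)),("top","hook",(352.7,274.3)),("side","hook",(394,168.7))]
yaw=np.radians(9.4)
def f(p):
    M=model(*p);r=[(proj(n,M[k])[0]-np.array(uv)) for n,k,uv in obs]
    return np.r_[np.ravel(r),(p[2]-yaw)/.02]
s=least_squares(f,[.45,-.02,yaw,1.3,2.2]);print(s.x.round(4),f(s.x).round(1))
print({k:v.round(4) for k,v in model(*s.x).items()})
for uv in [(305,305),(396,290)]: print(atz("top",(275+(uv[0]-275),uv[1]),0 if 0 else .0))
g=tri(ray("top",(355,288.6)),ray("side",(406.5,165.7)));print(g)
print('keeper plate?',atz("top",(346.5,256),.12))
E
```

```text
[ 0.5066 -0.0101  0.1529  0.77    1.4415] [ 0.5  0.3  0.3  0.8  0.5  0.1 -0.2 -0.4 -0.2 -0.6 -0.1  1.1 -0.6]
{'P': array([ 0.5066, -0.0101,  0.083 ]), 'pin': array([ 0.4947, -0.0119,  0.0834]), 'hook': array([ 0.5086, -0.0098,  0.1351]), 'grip': array([ 0.4868, -0.0132,  0.1453]), 'tip': array([ 0.4472, -0.0193,  0.0846]), 'handle': array([ 0.4571, -0.0177,  0.0847]), 'd': array([0.2597, 0.04  , 0.9649]), 'm': array([-0.9536, -0.147 ,  0.2627]), 'u': array([0.6989, 0.1077, 0.7071]), 'o': array([-0.6989, -0.1077,  0.7071]), 'X': array([0.9883, 0.1523, 0.    ]), 'Y': array([-0.1523,  0.9883,  0.    ])}
[0.45390525 0.06374327 0.        ]
[ 0.47854972 -0.09479512  0.        ]
(array([ 0.48738965, -0.01218519,  0.14802233]), np.float64(0.00019833992193473934))
keeper plate? [ 0.53528242 -0.00207034  0.12      ]
```

Call:
{"fn": "apply_moves", "kwargs": {"rows": [[0, 0, -20, 0, 0, 7.6, 1], [0, 0, -20, 0, 0, 7.6, 1], [-23.2, 43.3, 0, 0, 0, 0, 1], [-23.2, 43.3, 0, 0, 0, 0, 1], [-23.2, 43.3, 0, 0, 0, 0, 1], [-23.2, 43.3, 0, 0, 0, 0, 1], [-23.2, 43.3, 0, 0, 0, 0, 1], [-23.2, 43.3, 0, 0, 0, 0, 1], [-23.2, 43.3, 0, 0, 0, 0, 1], [-23.2, 43.3, 0, 0, 0, 0, 1]]}}

```text
time_s: 1.1
position: [0.4049, -0.244, 0.2665]
tcp_rot: [[-0.988, -0.153, 0.0], [-0.153, 0.988, 0.0], [-0.0, 0.0, -1.0]]
contact_force: [1.0, -0.1, -0.0]
gripper_width: 0.088
grasp_force: 0.0
```

Call:
{"fn": "apply_moves", "kwargs": {"rows": [[-23.2, 43.3, 0, 0, 0, 0, 1], [-23.2, 43.3, 0, 0, 0, 0, 1], [-23.2, 43.3, 0, 0, 0, 0, 1], [-23.2, 43.3, 0, 0, 0, 0, 1], [-23.2, 43.3, 0, 0, 0, 0, 1], [0, 0, 0, 0, 0, 0, 1], [0, 0, 0, 0, 0, 0, 1]]}}

```text
time_s: 1.8
position: [0.4863, -0.0132, 0.266]
tcp_rot: [[-0.988, -0.156, -0.001], [-0.156, 0.988, -0.0], [0.001, -0.0, -1.0]]
contact_force: [0.1, 0.5, 0.1]
gripper_width: 0.0878
grasp_force: 0.0
```

```bash
cat >> h.py <<'E'
def wcam(s):
    c=calibration("wrist");T=np.eye(4);T[:3,:3]=s['tcp_rot'];T[:3,3]=s['position'];return T@c['tool_from_camera'],c['mtx']
def wproj(s,P):
    T,K=wcam(s);p=(np.linalg.inv(T)@np.append(P,1))[:3];q=K@p;return q[:2]/q[2]
def wray(s,uv):
    T,K=wcam(s);d=T[:3,:3]@np.linalg.inv(K)@np.array([*uv,1.]);return T[:3,3],d/np.linalg.norm(d)
E
python3 - <<'E'
from h import *
s=monitor.state();im=get_image("wrist");cv2.imwrite("pics/w1.png",im[:,:,::-1])
print(s['time_s'],s['position'],s['tcp_rot'].round(4),s['qpos'].round(3),s['contact_force'].round(2))
M=model(.5066,-.0101,.1529,.77,1.4415)
for k in('grip','hook','tip','P'):print(k,wproj(s,M[k]).round(1))
print(blob(im,(20,120,100),(35,255,255)),blob(im,(0,180,100),(5,255,255)))
E
```

```text
1.8 [ 0.48633377 -0.01317822  0.26603502] [[-9.878e-01 -1.555e-01 -1.200e-03]
 [-1.555e-01  9.878e-01 -3.000e-04]
 [ 1.200e-03 -1.000e-04 -1.000e+00]] [ 0.378  0.018 -0.325 -0.    -1.228 -1.793] [0.14 0.54 0.09]
grip [317.6 193.3]
hook [317.5 213.7]
tip [317.8 140.6]
P [317.6 196.8]
[(array([305, 188,  28,  11, 287], dtype=int32), array([318.30662021, 193.17073171])), (array([124, 265,   5,   8,  18], dtype=int32), array([126.22222222, 268.88888889]))] []
```

View pics/w1.png

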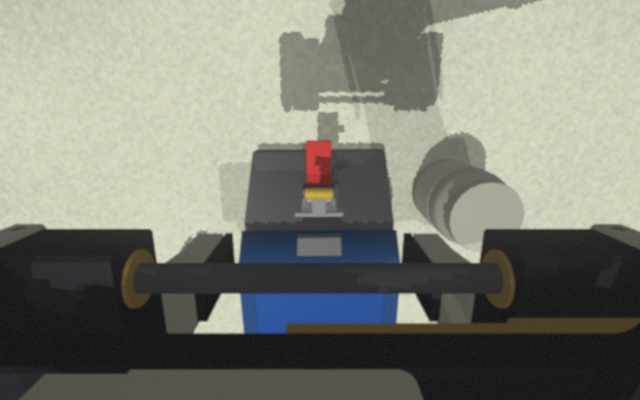

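The wrist view agrees with the fit to about 1 px: grip at (318,193), hook bar at (318,214) and keeper plate at (318,246). Next I lower the fingers onto the grip.

Call:
{"fn": "apply_moves", "kwargs": {"rows": [[0, 0.6, 25, 0, 0, 0, 0], [-0.5, 0, 25, 0, 0, 0, 0], [0, 0, 25, 0, 0, 0, 0], [0, 0, 25, 0, 0, 0, 0], [0, 0, 20, 0, 0, 0, 0], [0, 0, 13, 0, 0, 0, 0], [0, 0, 0, 0, 0, 0, 0], [0, 0, 0, 0, 0, 0, 0]]}}

```text
time_s: 2.65
position: [0.4868, -0.0147, 0.134]
tcp_rot: [[-0.988, -0.152, -0.0], [-0.152, 0.988, -0.0], [0.0, -0.0, -1.0]]
contact_force: [-0.0, 0.1, 1.0]
gripper_width: 0.0438
grasp_force: 0.0
```

Call:
{"fn": "apply_moves", "kwargs": {"rows": [[0, 0, 0, 0, 0, 0, -0.25], [0, 0, 0, 0, 0, 0, -0.35], [0, 0, 0, 0, 0, 0, -0.42], [0, 0, 0, 0, 0, 0, -0.5], [0, 0, 0, 0, 0, 0, -0.6], [0, 0, 0, 0, 0, 0, -0.6], [0, 0, 0, 0, 0, 0, -0.6]], "newtons": 8}}

```text
time_s: 3.35
position: [0.487, -0.0131, 0.1336]
tcp_rot: [[-0.988, -0.153, 0.0], [-0.153, 0.988, 0.001], [-0.0, 0.0, -1.0]]
contact_force: [-1.9, 4.6, 1.3]
gripper_width: 0.0237
grasp_force: 8.0
```

```bash
python3 - <<'E'
from h import *
s=monitor.state();print({k:np.round(s[k],4) for k in('time_s','position','contact_force','wrist_torque','gripper_width','grasp_force')})
im=get_image("wrist");print(blob(im,(20,120,100),(35,255,255)))
a=get_image("side")[130:260,330:480];b=get_image("top")[220:330,290:420]
o=np.zeros((480,800,3),np.uint8)
o[:400,:400]=cv2.resize(im[150:310,240:400],(400,400),interpolation=3);A=cv2.resize(a,(400,347),interpolation=3);o[:347,400:]=A
cv2.imwrite("pics/g.png",o[:,:,::-1])
E
```

```text
{'time_s': np.float64(3.35), 'position': array([ 0.487 , -0.0131,  0.1336]), 'contact_force': array([-1.9457,  4.5979,  1.2512]), 'wrist_torque': array([1.9329, 0.4584, 0.0252]), 'gripper_width': np.float64(0.0237), 'grasp_force': np.float64(8.0001)}
[(array([295, 250,  48,  14, 583], dtype=int32), array([318.69468268, 256.57632933])), (array([256, 258,   3,   9,  13], dtype=int32), array([256.84615385, 262.15384615])), (array([379, 286,   4,  10,  25], dtype=int32), array([380.32, 290.4 ]))]
```

View pics/g.png

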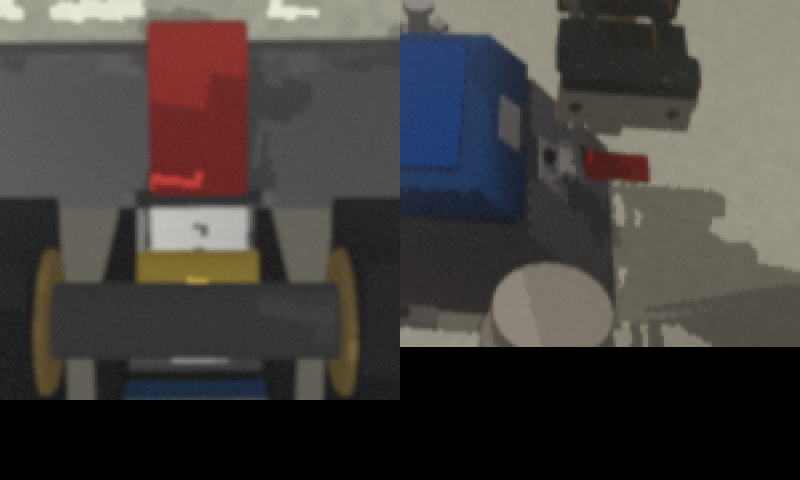

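The picture shows the yellow grip held between the fingers at (318,257): width 23.7 mm, force 8 N. The lever is still level. Next I compute the path for drawing the bail.

```bash
python3 - <<'E'
from h import *
M0=model(.5066,-.0101,.1529,.77,1.4415)
def g(L,a):
    M=model(.5066,-.0101,.1529,L,a+L+.152);D=(M['grip']-M0['grip'])*1e3;H=(M['hook']-M['P'])*1e3
    return np.round([L,a,D@M['X'],D[2],H@M['u'],H@M['o']],2)
print("L a dX dZ hook_u hook_o")
for L,a in [(.77,.5195),(.9,.5),(1.1,.45),(1.3,.4),(1.5,.35),(1.6,.3)]:print(g(L,a))
for L in(1.5,1.6,1.68,1.8):
  for a in(.2,.1,0,-.05,-.1,-.15,-.2,-.25,-.3,-.35):print(g(L,a))
# keeper plate rows from w1 (tcp .48633,-.01318,.266)
s=dict(position=np.array([.48633,-.01318,.26604]),tcp_rot=np.array([[-.9878,-.1555,-.0012],[-.1555,.9878,-.0003],[.0012,-.0001,-1]]))
for v in(238,256):
  O,d=wray(s,(318.5,v))
  for oo in(-6,0,3):
    n=M0['o'];t=(oo*1e-3-(O-M0['P'])@n)/(d@n);p=(O+t*d-M0['P'])*1e3;print(v,oo,'u',(p@M0['u']).round(1),'z',p[2].round(1)+83)
for v in (290,328):
  O,d=ray("top",(346.5,145+v/3))
  for oo in(-6,0,3):
    n=M0['o'];t=(oo*1e-3-(O-M0['P'])@n)/(d@n);p=(O+t*d-M0['P'])*1e3;print('top',v,oo,'u',(p@M0['u']).round(1))
E
```

```text
L a dX dZ hook_u hook_o
[ 0.77  0.52  0.    0.   38.34 35.38]
[ 0.9   0.5   1.36  1.7  40.06 35.46]
[ 1.1   0.45  5.1   4.27 43.36 34.27]
[ 1.3   0.4   9.29  6.52 46.74 32.58]
[ 1.5   0.35 13.89  8.36 50.1  30.38]
[ 1.6   0.3  17.87  8.98 52.16 27.8 ]
[ 1.5   0.2  23.18  7.28 52.28 22.65]
[ 1.5   0.1  29.23  5.79 53.08 17.35]
[ 1.5   0.   35.11  3.71 53.35 12.  ]
[ 1.500e+00 -5.000e-02  3.797e+01  2.450e+00  5.328e+01  9.320e+00]
[ 1.5  -0.1  40.75  1.05 53.08  6.65]
[ 1.5  -0.15 43.47 -0.49 52.75  3.99]
[ 1.5  -0.2  46.1  -2.16 52.28  1.35]
[ 1.5  -0.25 48.65 -3.96 51.68 -1.26]
[ 1.5  -0.3  51.1  -5.89 50.96 -3.84]
[ 1.5  -0.35 53.46 -7.94 50.1  -6.38]
[ 1.6   0.2  24.05  8.1  53.48 22.61]
[ 1.6   0.1  30.11  6.62 54.28 17.31]
[ 1.6   0.   35.98  4.53 54.55 11.96]
[ 1.600e+00 -5.000e-02  3.884e+01  3.270e+00  5.448e+01  9.280e+00]
[ 1.6  -0.1  41.63  1.87 54.28  6.61]
[ 1.6  -0.15 44.34  0.33 53.95  3.95]
[ 1.6  -0.2  46.97 -1.34 53.48  1.31]
[ 1.6  -0.25 49.52 -3.14 52.88 -1.3 ]
[ 1.6  -0.3  51.98 -5.07 52.16 -3.88]
[ 1.6  -0.35 54.33 -7.11 51.3  -6.42]
[ 1.68  0.2  24.8   8.7  54.
[... 353 characters left out ...]
.35 55.08 -6.52 52.25 -6.53]
[ 1.8   0.2  26.02  9.47 55.84 22.18]
[ 1.8   0.1  32.07  7.98 56.64 16.89]
[ 1.8   0.   37.95  5.9  56.91 11.54]
[ 1.800e+00 -5.000e-02  4.081e+01  4.640e+00  5.684e+01  8.860e+00]
[ 1.8  -0.1  43.6   3.24 56.64  6.18]
[ 1.8  -0.15 46.31  1.7  56.31  3.53]
[ 1.800e+00 -2.000e-01  4.894e+01  3.000e-02  5.584e+01  8.900e-01]
[ 1.8  -0.25 51.49 -1.77 55.24 -1.73]
[ 1.8  -0.3  53.94 -3.7  54.51 -4.3 ]
[ 1.8  -0.35 56.3  -5.75 53.66 -6.84]
238 -6 u 45.2 z 110.7
238 0 u 47.7 z 116.8
238 3 u 49.0 z 119.8
256 -6 u 64.5 z 124.4
256 0 u 66.7 z 130.1
256 3 u 67.7 z 133.0
top 290 -6 u 65.9
top 290 0 u 71.5
top 290 3 u 74.2
top 328 -6 u 39.6
top 328 0 u 45.5
top 328 3 u 48.4
```

Call:
{"fn": "apply_moves", "kwargs": {"rows": [[-1.4, 1, -1.7, 0, 0, 0, -0.6], [-3.7, 0, -2.6, 0, 0, 0, -0.6], [-4.2, 0, -2.2, 0, 0, 0, -0.6], [-4.6, 0, -1.8, 0, 0, 0, -0.6], [0, 0, 0, 0, 0, 0, -0.6], [0, 0, 0, 0, 0, 0, -0.6]]}}

```text
time_s: 4.1
position: [0.5006, -0.0105, 0.1419]
tcp_rot: [[-0.988, -0.153, 0.0], [-0.153, 0.988, -0.0], [-0.0, -0.0, -1.0]]
contact_force: [-0.6, 2.4, -4.1]
gripper_width: 0.0239
grasp_force: 8.0
```

Call:
{"fn": "apply_moves", "kwargs": {"rows": [[-3.8, 0, 0, 0, 0, 0, -0.6], [-3.8, 0, 0.4, 0, 0, 0, -0.6], [-3.8, 0, 0.9, 0, 0, 0, -0.6], [-3.9, 0, 1.2, 0, 0, 0, -0.6], [0, 0, 0, 0, 0, 0, -0.6], [0, 0, 0, 0, 0, 0, -0.6]]}}

```text
time_s: 4.7
position: [0.5163, -0.008, 0.1397]
tcp_rot: [[-0.988, -0.153, 0.001], [-0.153, 0.988, 0.0], [-0.001, -0.0, -1.0]]
contact_force: [-0.5, 2.3, 0.4]
gripper_width: 0.0236
grasp_force: 8.0
```

```bash
python3 - <<'E'
from h import *
s=monitor.state();print({k:np.round(s[k],4) for k in('time_s','position','contact_force','gripper_width','grasp_force')})
im=get_image("wrist")
a=get_image("side")[130:260,330:480]
o=np.zeros((400,800,3),np.uint8)
o[:400,:400]=cv2.resize(im[110:310,220:420],(400,400),interpolation=3);A=cv2.resize(a,(400,347),interpolation=3);o[:347,400:]=A
cv2.imwrite("pics/d.png",o[:,:,::-1])
E
```

```text
{'time_s': np.float64(4.7), 'position': array([ 0.5163, -0.008 ,  0.1397]), 'contact_force': array([-0.5317,  2.262 ,  0.4481]), 'gripper_width': np.float64(0.0236), 'grasp_force': np.float64(8.0)}
```

View pics/d.png

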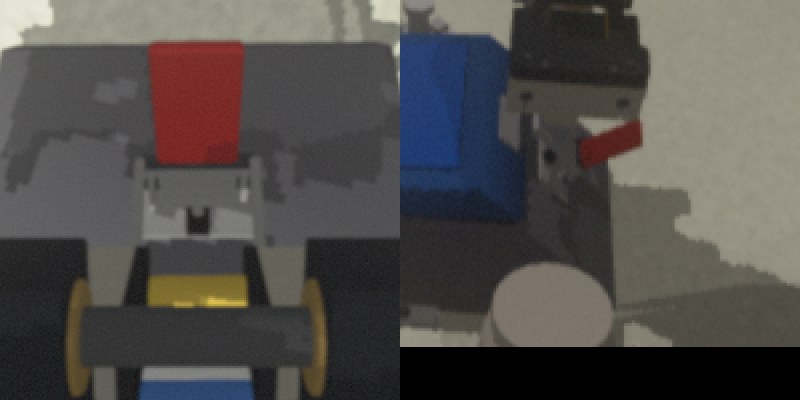

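```bash
python3 - <<'E'
from h import *
s=dict(position=np.array([.5163,-.008,.1397]),tcp_rot=np.array([[-.988,-.153,.001],[-.153,.988,0],[-.001,0,-1.]]))
for L in(1.1,1.2,1.3,1.4,1.5,1.6):
    M=model(.5066,-.0101,.1529,L,2);t=M['tip'];print(L,wproj(s,t).round(1),proj("side",[t+.013*M['Y'],t-.013*M['Y']]).round(1).tolist())
E
```

```text
1.1 [316.5 117.8] [[423.5, 189.2], [422.8, 179.7]]
1.2 [316.5 122.5] [[422.7, 187.0], [422.0, 177.5]]
1.3 [316.4 128.4] [[421.6, 184.8], [420.9, 175.3]]
1.4 [316.4 135.5] [[420.1, 182.8], [419.5, 173.3]]
1.5 [316.3 143.7] [[418.4, 180.8], [417.8, 171.3]]
1.6 [316.3 153.1] [[416.3, 179.0], [415.8, 169.5]]
```

The lever stands at about 1.33 rad (tip at wrist pixel (318,131)), so the bail still needs about 3 mm of up-slope draw. I pull in small steps and watch the force.

Call:
{"fn": "apply_moves", "kwargs": {"rows": [[-0.5, 0.5, -0.5, 0, 0, 0, -0.6], [-0.5, 0.5, -0.5, 0, 0, 0, -0.6], [-0.5, 0, -0.5, 0, 0, 0, -0.6], [0, 0, 0, 0, 0, 0, -0.6], [0, 0, 0, 0, 0, 0, -0.6]]}}

```text
time_s: 5.3
position: [0.5163, -0.0073, 0.1404]
tcp_rot: [[-0.988, -0.153, -0.001], [-0.153, 0.988, -0.001], [0.001, -0.0, -1.0]]
contact_force: [-1.8, -2.8, -4.2]
gripper_width: 0.0239
grasp_force: 8.0
```

Call:
{"fn": "apply_moves", "kwargs": {"rows": [[-0.4, 0, -0.4, 0, 0, 0, -0.6], [-0.3, 0, -0.3, 0, 0, 0, -0.6], [0, 0, 0, 0, 0, 0, -0.6], [0, 0, 0, 0, 0, 0, -0.6]]}}

```text
time_s: 5.7
position: [0.5176, -0.0069, 0.1416]
tcp_rot: [[-0.988, -0.153, -0.0], [-0.153, 0.988, -0.0], [0.0, -0.0, -1.0]]
contact_force: [0.1, -3.1, -4.9]
gripper_width: 0.024
grasp_force: 8.0
```

```bash
cat > L.py <<'E'
from h import *
s=monitor.state();print({k:np.round(s[k],4) for k in('time_s','position','contact_force','gripper_width')})
im=get_image("wrist");h=cv2.cvtColor(im,cv2.COLOR_RGB2HSV)
m=cv2.inRange(h,(0,150,60),(6,255,255))|cv2.inRange(h,(174,150,60),(180,255,255))
n,l,st,c=cv2.connectedComponentsWithStats(m);i=1+np.argmax(st[1:,4]);x,y,w,hh,_=st[i];print('red box',x,y,w,hh)
Ls=np.arange(.0,2,.02);r=[wproj(s,model(.5066,-.0101,.1529,L,2)['tip'])[1]-y for L in Ls]
print('L est',[(Ls[k].round(2)) for k in range(len(Ls)-1) if r[k]*r[k+1]<=0])
E
python3 L.py
```

```text
{'time_s': np.float64(5.7), 'position': array([ 0.5176, -0.0069,  0.1416]), 'contact_force': array([ 0.1332, -3.1014, -4.8674]), 'gripper_width': np.float64(0.024)}
red box 293 143 48 49
L est [np.float64(1.52)]
```

Call:
{"fn": "apply_moves", "kwargs": {"rows": [[-0.8, -0.4, -0.8, 0, 0, 0, -0.6], [-3, 0, 0.9, 0, 0, 0, -0.6], [-2.9, 0, 1.2, 0, 0, 0, -0.6], [-2.8, 0, 1.2, 0, 0, 0, -0.6], [0, 0, 0, 0, 0, 0, -0.6], [0, 0, 0, 0, 0, 0, -0.6]]}}

```text
time_s: 6.35
position: [0.5273, -0.0056, 0.1391]
tcp_rot: [[-0.988, -0.153, 0.0], [-0.153, 0.988, 0.0], [-0.0, 0.0, -1.0]]
contact_force: [-1.9, -1.0, -3.5]
gripper_width: 0.0238
grasp_force: 8.0
```

```bash
python3 L.py
```

```text
{'time_s': np.float64(6.35), 'position': array([ 0.5273, -0.0056,  0.1391]), 'contact_force': array([-1.9231, -1.0313, -3.4884]), 'gripper_width': np.float64(0.0238)}
red box 292 131 50 48
L est [np.float64(1.6)]
```

Call:
{"fn": "apply_moves", "kwargs": {"rows": [[-0.4, -0.2, -0.4, 0, 0, 0, -0.6], [-1.4, 0, 0.7, 0, 0, 0, -0.6], [-1.4, 0, 0.7, 0, 0, 0, -0.6], [-1.4, 0, 0.8, 0, 0, 0, -0.6], [-1.3, 0, 0.8, 0, 0, 0, -0.6], [0, 0, 0, 0, 0, 0, -0.6], [0, 0, 0, 0, 0, 0, -0.6]]}}

```text
time_s: 7.1
position: [0.533, -0.005, 0.1365]
tcp_rot: [[-0.988, -0.153, 0.0], [-0.153, 0.988, 0.0], [-0.0, 0.0, -1.0]]
contact_force: [-2.6, 1.1, -3.9]
gripper_width: 0.0235
grasp_force: 8.0
```

```bash
python3 L.py
```

```text
{'time_s': np.float64(7.1), 'position': array([ 0.533 , -0.005 ,  0.1365]), 'contact_force': array([-2.5575,  1.1242, -3.9248]), 'gripper_width': np.float64(0.0235)}
red box 292 119 51 53
L est [np.float64(1.58)]
```

Call:
{"fn": "apply_moves", "kwargs": {"rows": [[-0.5, -0.2, -0.5, 0, 0, 0, -0.6], [-1.3, 0, 0.8, 0, 0, 0, -0.6], [-1.3, 0, 0.85, 0, 0, 0, -0.6], [-1.3, 0, 0.9, 0, 0, 0, -0.6], [-1.3, 0, 0.95, 0, 0, 0, -0.6], [0, 0, 0, 0, 0, 0, -0.6], [0, 0, 0, 0, 0, 0, -0.6]]}}

```text
time_s: 7.85
position: [0.5386, -0.0043, 0.1334]
tcp_rot: [[-0.988, -0.153, -0.0], [-0.153, 0.988, 0.0], [-0.0, 0.0, -1.0]]
contact_force: [-3.3, 2.9, -3.9]
gripper_width: 0.024
grasp_force: 8.0
```

```bash
python3 L.py
```

```text
{'time_s': np.float64(7.85), 'position': array([ 0.5386, -0.0043,  0.1334]), 'contact_force': array([-3.3068,  2.9277, -3.9068]), 'gripper_width': np.float64(0.024)}
red box 292 108 52 56
L est [np.float64(1.6)]
```

Call:
{"fn": "apply_moves", "kwargs": {"rows": [[-1.2, -0.4, 0.95, 0, 0, 0, -0.6], [-1.2, 0, 0.95, 0, 0, 0, -0.6], [0, 0, 0, 0, 0, 0, -0.6], [0, 0, 0, 0, 0, 0, -0.6]]}}

```text
time_s: 8.3
position: [0.5401, -0.0043, 0.132]
tcp_rot: [[-0.988, -0.153, -0.001], [-0.153, 0.988, 0.0], [0.001, 0.0, -1.0]]
contact_force: [-8.5, 4.3, 2.7]
gripper_width: 0.0237
grasp_force: 8.0
```

Call:
{"fn": "apply_moves", "kwargs": {"rows": [[-1.2, 0, 1, 0, 0, 0, -0.6], [0, 0, 0, 0, 0, 0, -0.6], [0, 0, 0, 0, 0, 0, -0.6]]}}

```text
time_s: 8.6
position: [0.5413, -0.0041, 0.1313]
tcp_rot: [[-0.988, -0.153, -0.001], [-0.153, 0.988, 0.0], [0.001, 0.0, -1.0]]
contact_force: [-11.3, 4.1, 4.5]
gripper_width: 0.024
grasp_force: 8.0
```

```bash
python3 L.py; python3 - <<'E'
from h import *
im=get_image("wrist")
a=get_image("side")[130:260,330:480]
o=np.zeros((400,800,3),np.uint8)
o[:400,:400]=cv2.resize(im[150:350,220:420],(400,400),interpolation=3);A=cv2.resize(a,(400,347),interpolation=3);o[:347,400:]=A
cv2.imwrite("pics/e.png",o[:,:,::-1])
E
```

```text
{'time_s': np.float64(8.6), 'position': array([ 0.5413, -0.0041,  0.1313]), 'contact_force': array([-11.3103,   4.0636,   4.4512]), 'gripper_width': np.float64(0.024)}
red box 292 99 53 60
L est [np.float64(1.56)]
```

View pics/e.png

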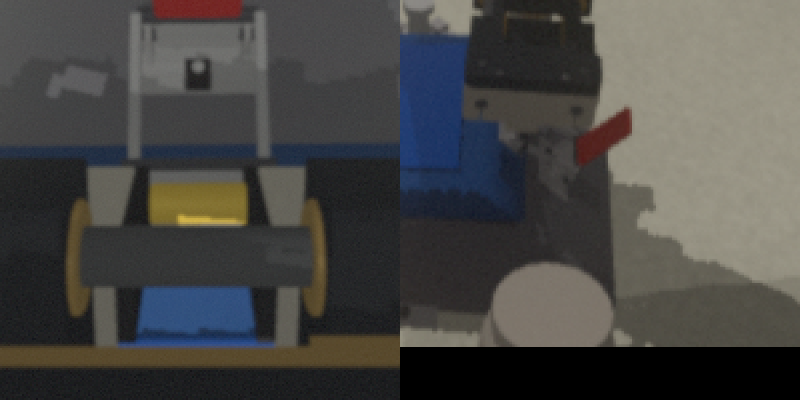

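```bash
python3 - <<'E'
from h import *
s=monitor.state()
M=model(.5066,-.0101,.1529,1.58,2)
pt=lambda u,o,y=0:M['P']+(u*M['u']+o*M['o'])*1e-3+y*1e-3*M['Y']
cr=lambda p:((wproj(s,p)-[220,150])*2).round(0).tolist()
print('lever hinge',cr(pt(0,0)),'pin',cr(M['pin']))
for n,u,o in[('lip top',49.4,4),('lip base',47.5,-5),('hook seated',53,-0.5),('hook on liptop',54,6.5),('hook front of lip',44,-1),('slope low edge lid',41,-5),('platetop',64,-6)]:
    print(n,[cr(pt(u,o,y)) for y in(-22,22)])
for L in(1.5,1.6):
  for a in(-.1,-.2,-.3):
    m=model(.5066,-.0101,.1529,L,a+L+.152);print(L,a,cr(m['grip']),cr(m['hook']))
E
```

```text
lever hinge [193.0, 35.0] pin [193.0, 14.0]
lip top [[113.0, 174.0], [272.0, 174.0]]
lip base [[117.0, 180.0], [269.0, 180.0]]
hook seated [[114.0, 192.0], [272.0, 192.0]]
hook on liptop [[111.0, 186.0], [274.0, 186.0]]
hook front of lip [[116.0, 163.0], [270.0, 164.0]]
slope low edge lid [[118.0, 160.0], [268.0, 160.0]]
platetop [[114.0, 237.0], [272.0, 237.0]]
1.5 -0.1 [192.0, 170.0] [193.0, 183.0]
1.5 -0.2 [192.0, 186.0] [193.0, 187.0]
1.5 -0.3 [192.0, 199.0] [193.0, 190.0]
1.6 -0.1 [192.0, 175.0] [193.0, 187.0]
1.6 -0.2 [192.0, 191.0] [193.0, 192.0]
1.6 -0.3 [192.0, 203.0] [193.0, 194.0]
```

By the projection, the grip's image row fits a ≈ -0.3 and L ≈ 1.6. The dark strip across the arms at crop row 163 is the lip's edge, so the bar lies behind it on the lid. I ease the pressure off, let go and rise.

Call:
{"fn": "apply_moves", "kwargs": {"rows": [[0.8, 0, -0.8, 0, 0, 0, -0.6], [0.5, 0, -0.5, 0, 0, 0, -0.6], [0, 0, 0, 0, 0, 0, -0.6], [0, 0, 0, 0, 0, 0, -0.3], [0, 0, 0, 0, 0, 0, -0.1], [0, 0, 0, 0, 0, 0, 0], [0, 0, 0, 0, 0, 0, 0]]}}

```text
time_s: 9.45
position: [0.5417, -0.0044, 0.1324]
tcp_rot: [[-0.988, -0.153, 0.002], [-0.153, 0.988, 0.0], [-0.002, -0.0, -1.0]]
contact_force: [-0.5, 0.9, -0.3]
gripper_width: 0.0429
grasp_force: 0.0
```

Call:
{"fn": "apply_moves", "kwargs": {"rows": [[0, 0, -15, 0, 0, 0, 0], [0, 0, -25, 0, 0, 0, 0], [15, 0, -30, 0, 0, 0, 0], [30, 0, -30, 0, 0, 0, -1], [30, 0, 0, 0, 0, 0, -1], [20, 0, 0, 0, 0, 0, -1], [0, 0, 0, 0, 0, 0, -1], [0, 0, 0, 0, 0, 0, -1]]}}

```text
time_s: 10.25
position: [0.4474, -0.0189, 0.2326]
tcp_rot: [[-0.988, -0.153, 0.002], [-0.153, 0.988, 0.0], [-0.002, 0.0, -1.0]]
contact_force: [-0.1, 0.2, 0.4]
gripper_width: 0.0089
grasp_force: 0.0
```

```bash
python3 L.py; python3 - <<'E'
from h import *
im=get_image("wrist")
a=get_image("side")[130:260,330:480]
o=np.zeros((400,800,3),np.uint8)
o[:400,:400]=cv2.resize(im[150:350,220:420],(400,400),interpolation=3);A=cv2.resize(a,(400,347),interpolation=3);o[:347,400:]=A
cv2.imwrite("pics/f.png",o[:,:,::-1])
E
```

```text
{'time_s': np.float64(10.25), 'position': array([ 0.4474, -0.0189,  0.2326]), 'contact_force': array([-0.1452,  0.2317,  0.4058]), 'gripper_width': np.float64(0.0089)}
red box 304 221 30 20
L est [np.float64(1.6)]
```

View pics/f.png

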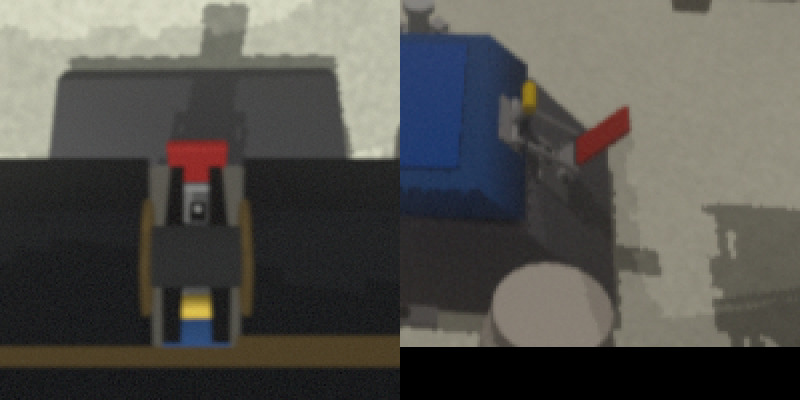

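The wrist view shows the handle open at crop (198,155). In the side view the grip lies low over the lid at (529,97) crop, so the bail is down on the lid. Now I compute the path for pressing the lever.

```bash
python3 - <<'E'
from h import *
O=[(a,proj("side",model(.5066,-.0101,.1529,1.6,a+1.752)['grip'])[0].round(1).tolist()) for a in(-.1,-.15,-.2,-.25,-.3)];print(O)
s=monitor.state();M=model(.5066,-.0101,.1529,1.6,2)
rel=s['position']-M['P'];cx,cy,cz=rel@M['X']*1e3,rel@M['Y']*1e3,rel[2]*1e3;print('TCP now X,Y,Z rel P',np.round([cx,cy,cz],1))
prev=None
for L in [1.7,1.6,1.5,1.4,1.3,1.2,1.1,1.0,.9,.8,.7,.6,.5,.4,.3,.2,.15,.1,.05,0]:
    r=np.interp(L,[0,.6,.785,.97,1.7],[47,47,45,47,47]);e=np.interp(L,[.6,.97],[-9.5,9.5])
    dr=lambda a:np.array([-np.cos(a)-np.sin(a),-np.cos(a)+np.sin(a)])/2**.5
    nr=lambda a:np.array([np.sin(a)-np.cos(a),np.sin(a)+np.cos(a)])/2**.5
    c=r*dr(L)+2.5*nr(L)
    if .6<L<.97: 
        x=45*dr(L)[0]+e*0.3; zs=[]; 
        for xx in(x-9.5,x+9.5):
            t=(xx-2.5*nr(L)[0])/dr(L)[0];zs.append(t*dr(L)[1]+2.5*nr(L)[1])
        q=np.array([x,max(zs)])
    else:q=c+[e,0]
    print(L,'tcp XZ',q.round(1),'tool dx dz',None if prev is None else (-(q-prev)).round(1));prev=q
E
```

```text
[(-0.1, [383.9, 164.1]), (-0.15, [382.3, 164.7]), (-0.2, [380.8, 165.2]), (-0.25, [379.3, 165.9]), (-0.3, [377.8, 166.6])]
TCP now X,Y,Z rel P [-59.5   0.4 148.8]
1.7 tcp XZ [-17.2  38.8] tool dx dz None
1.6 tcp XZ [-20.9  35.9] tool dx dz [3.7 2.9]
1.5 tcp XZ [-24.4  32.7] tool dx dz [3.4 3.2]
1.4 tcp XZ [-27.5  29.1] tool dx dz [3.1 3.5]
1.3 tcp XZ [-30.2  25.3] tool dx dz [2.7 3.8]
1.2 tcp XZ [-32.5  21.2] tool dx dz [2.3 4.1]
1.1 tcp XZ [-34.4  16.9] tool dx dz [1.9 4.3]
1.0 tcp XZ [-35.9  12.5] tool dx dz [1.5 4.5]
0.9 tcp XZ [-42.9   8.6] tool dx dz [7.  3.9]
0.8 tcp XZ [-44.8   3.3] tool dx dz [1.8 5.3]
0.7 tcp XZ [-46.1  -0.6] tool dx dz [1.4 3.9]
0.6 tcp XZ [-56.2  -6.2] tool dx dz [10.   5.6]
0.5 tcp XZ [-55.3 -10.8] tool dx dz [-0.9  4.6]
0.4 tcp XZ [-54.  -15.4] tool dx dz [-1.3  4.5]
0.3 tcp XZ [-52.2 -19.7] tool dx dz [-1.8  4.4]
0.2 tcp XZ [-50.1 -23.9] tool dx dz [-2.2  4.2]
0.15 tcp XZ [-48.8 -25.9] tool dx dz [-1.2  2. ]
0.1 tcp XZ [-47.5 -27.8] tool dx dz [-1.3  1.9]
0.05 tcp XZ [-46.  -29.7] tool dx dz [-1.4  1.9]
0 tcp XZ [-44.5 -31.5] tool dx dz [-1.5  1.8]
```

Call:
{"fn": "apply_moves", "kwargs": {"rows": [[-21, -0.2, 20, 0, 0, 0, -1], [-21.5, -0.2, 20, 0, 0, 0, -1], [0, 0, 25, 0, 0, 0, -1], [0, 0, 20, 0, 0, 0, -1], [0, 0, 14, 0, 0, 0, -1], [0, 0, 0, 0, 0, 0, -1], [0, 0, 0, 0, 0, 0, -1]]}}

```text
time_s: 11.1
position: [0.4895, -0.0129, 0.1327]
tcp_rot: [[-0.988, -0.153, -0.001], [-0.153, 0.988, -0.001], [0.001, -0.001, -1.0]]
contact_force: [0.6, 0.6, 0.8]
gripper_width: 0.0008
grasp_force: 0.0
```

Call:
{"fn": "apply_moves", "kwargs": {"rows": [[0, 0, 5, 0, 0, 0, -1], [0, 0, 5, 0, 0, 0, -1], [2, 0, 2, 0, 0, 0, -1], [1.7, 0, 1.5, 0, 0, 0, -1], [1.7, 0, 1.6, 0, 0, 0, -1], [1.7, 0, 1.6, 0, 0, 0, -1], [0, 0, 0, 0, 0, 0, -1]]}}

```text
time_s: 11.8
position: [0.4817, -0.014, 0.1161]
tcp_rot: [[-0.988, -0.153, -0.0], [-0.153, 0.988, 0.0], [0.0, 0.0, -1.0]]
contact_force: [-0.5, 0.3, 0.6]
gripper_width: 0.0006
grasp_force: 0.1
```

Call:
{"fn": "apply_moves", "kwargs": {"rows": [[1.5, 0, 1.7, 0, 0, 0, -1], [1.5, 0, 1.8, 0, 0, 0, -1], [1.4, 0, 1.9, 0, 0, 0, -1], [1.3, 0, 1.9, 0, 0, 0, -1], [1.2, 0, 2, 0, 0, 0, -1], [1.1, 0, 2.1, 0, 0, 0, -1], [0, 0, 0, 0, 0, 0, -1]]}}

```text
time_s: 12.5
position: [0.4739, -0.0152, 0.1045]
tcp_rot: [[-0.988, -0.153, -0.0], [-0.153, 0.988, -0.0], [0.0, -0.0, -1.0]]
contact_force: [0.6, 0.4, 1.0]
gripper_width: 0.0002
grasp_force: 0.4
```

```bash
python3 L.py
```

```text
{'time_s': np.float64(12.5), 'position': array([ 0.4739, -0.0152,  0.1045]), 'contact_force': array([0.6301, 0.3949, 1.0322]), 'gripper_width': np.float64(0.0002)}
red box 295 210 50 24
L est [np.float64(1.12)]
```

Call:
{"fn": "apply_moves", "kwargs": {"rows": [[1, 0, 2.2, 0, 0, 0, -1], [0.9, 0, 2.2, 0, 0, 0, -1], [0.8, 0, 2.2, 0, 0, 0, -1], [0.8, 0, 2.2, 0, 0, 0, -1], [3.5, 0, 2, 0, 0, 0, -1], [3.5, 0, 2, 0, 0, 0, -1], [0.9, 0, 2.6, 0, 0, 0, -1], [0.9, 0, 2.6, 0, 0, 0, -1], [0, 0, 0, 0, 0, 0, -1]]}}

```text
time_s: 13.45
position: [0.462, -0.0169, 0.0866]
tcp_rot: [[-0.988, -0.153, 0.0], [-0.153, 0.988, 0.0], [-0.0, 0.0, -1.0]]
contact_force: [2.7, 0.5, 3.6]
gripper_width: 0.0006
grasp_force: 2.0
```

```bash
python3 L.py
```

```text
{'time_s': np.float64(13.45), 'position': array([ 0.462 , -0.0169,  0.0866]), 'contact_force': array([2.7133, 0.4814, 3.6307]), 'gripper_width': np.float64(0.0006)}
red box 295 221 48 12
L est [np.float64(0.06), np.float64(0.74)]
```

Call:
{"fn": "apply_moves", "kwargs": {"rows": [[0.7, 0, 2, 0, 0, 0, -1], [0.7, 0, 2, 0, 0, 0, -1], [5, 0, 2.7, 0, 0, 0, -1], [5, 0, 2.8, 0, 0, 0, -1], [-0.4, 0, 2.3, 0, 0, 0, -1], [-0.5, 0, 2.3, 0, 0, 0, -1], [-0.6, 0, 2.2, 0, 0, 0, -1], [-0.7, 0, 2.2, 0, 0, 0, -1], [0, 0, 0, 0, 0, 0, -1]]}}

```text
time_s: 14.4
position: [0.452, -0.0187, 0.0677]
tcp_rot: [[-0.988, -0.152, -0.002], [-0.152, 0.988, -0.0], [0.002, -0.0, -1.0]]
contact_force: [0.6, 0.2, 2.8]
gripper_width: 0.0005
grasp_force: 1.1
```

```bash
python3 L.py
```

```text
{'time_s': np.float64(14.4), 'position': array([ 0.452 , -0.0187,  0.0677]), 'contact_force': array([0.5633, 0.2036, 2.8315]), 'gripper_width': np.float64(0.0005)}
red box 309 320 17 4
L est [np.float64(1.34)]
```

Call:
{"fn": "apply_moves", "kwargs": {"rows": [[-0.9, 0, 2.2, 0, 0, 0, -1], [-0.9, 0, 2.2, 0, 0, 0, -1], [-1.1, 0, 2.1, 0, 0, 0, -1], [-1.1, 0, 2.1, 0, 0, 0, -1], [-1.2, 0, 2, 0, 0, 0, -1], [-1.3, 0, 1.9, 0, 0, 0, -1], [0, 0, 0, 0, 0, 0, -1]]}}

```text
time_s: 15.15
position: [0.4594, -0.0175, 0.0554]
tcp_rot: [[-0.988, -0.153, -0.0], [-0.153, 0.988, -0.0], [0.0, -0.0, -1.0]]
contact_force: [-1.0, -0.8, -0.2]
gripper_width: 0.0005
grasp_force: 0.1
```

Call:
{"fn": "apply_moves", "kwargs": {"rows": [[-1.4, 0, 1.9, 0, 0, 0, -1], [-1, 0, 1.2, 0, 0, 0, -1], [0, 0, 0, 0, 0, 0, -1], [0, 0, 0, 0, 0, 0, -1]]}}

```text
time_s: 15.55
position: [0.4618, -0.017, 0.0527]
tcp_rot: [[-0.988, -0.153, 0.0], [-0.153, 0.988, 0.0], [-0.0, -0.0, -1.0]]
contact_force: [-0.0, -0.0, 0.2]
gripper_width: 0.0004
grasp_force: 0.0
```

The force has gone to zero, so the lever went over centre. I feel for the hard stop gently.

Call:
{"fn": "apply_moves", "kwargs": {"rows": [[-0.7, 0, 0.7, 0, 0, 0, -1], [-0.5, 0, 0.5, 0, 0, 0, -1], [0, 0, 0, 0, 0, 0, -1], [0, 0, 0, 0, 0, 0, -1]]}}

```text
time_s: 15.95
position: [0.4628, -0.0169, 0.0515]
tcp_rot: [[-0.988, -0.153, -0.0], [-0.153, 0.988, -0.0], [0.0, -0.0, -1.0]]
contact_force: [-1.0, 0.2, 2.7]
gripper_width: 0.0002
grasp_force: 1.1
```

Call:
{"fn": "apply_moves", "kwargs": {"rows": [[-0.6, 0, 0.6, 0, 0, 0, -1], [0, 0, 0, 0, 0, 0, -1], [0, 0, 0, 0, 0, 0, -1]]}}

```text
time_s: 16.25
position: [0.4632, -0.0169, 0.0511]
tcp_rot: [[-0.988, -0.153, -0.0], [-0.153, 0.988, -0.0], [0.0, -0.0, -1.0]]
contact_force: [-3.5, -0.3, 6.9]
gripper_width: 0.0005
grasp_force: 3.8
```

Call:
{"fn": "apply_moves", "kwargs": {"rows": [[2, 0, -3, 0, 0, 0, -1], [10, 0, -15, 0, 0, 0, -1], [20, 0, -30, 0, 0, 0, -1], [10, 0, -40, 0, 0, 0, -1], [0, 0, -45, 0, 0, 0, -1], [0, 0, -40, 0, 0, 0, -1], [0, 0, 0, 0, 0, 0, -1], [0, 0, 0, 0, 0, 0, -1]]}}

```text
time_s: 17.05
position: [0.4223, -0.0229, 0.2248]
tcp_rot: [[-0.988, -0.153, 0.003], [-0.153, 0.988, 0.002], [-0.003, 0.001, -1.0]]
contact_force: [-0.3, 0.4, -1.4]
gripper_width: 0.0006
grasp_force: 0.0
```

```bash
python3 L.py; python3 - <<'E'
from h import *
im=get_image("top")[140:330,210:460];a=get_image("side")[120:250,285:435]
o=np.zeros((380,800,3),np.uint8)
o[:304,:400]=cv2.resize(im,(400,304),interpolation=3);o[:347,400:]=cv2.resize(a,(400,347),interpolation=3)
cv2.imwrite("pics/z.png",o[:,:,::-1])
for L in(0,.1,.2):
  t=model(.5066,-.0101,.1529,L,2)['tip'];p=proj("side",t)[0];print(L,[(400+(p[0]-285)*2.667).round(),((p[1]-120)*2.667).round()])
E
```

```text
{'time_s': np.float64(17.05), 'position': array([ 0.4223, -0.0229,  0.2248]), 'contact_force': array([-0.3014,  0.3661, -1.4463]), 'gripper_width': np.float64(0.0006)}
red box 307 215 23 40
L est [np.float64(0.86)]
0 [np.float64(739.0), np.float64(230.0)]
0.1 [np.float64(745.0), np.float64(226.0)]
0.2 [np.float64(750.0), np.float64(222.0)]
```

View pics/z.png

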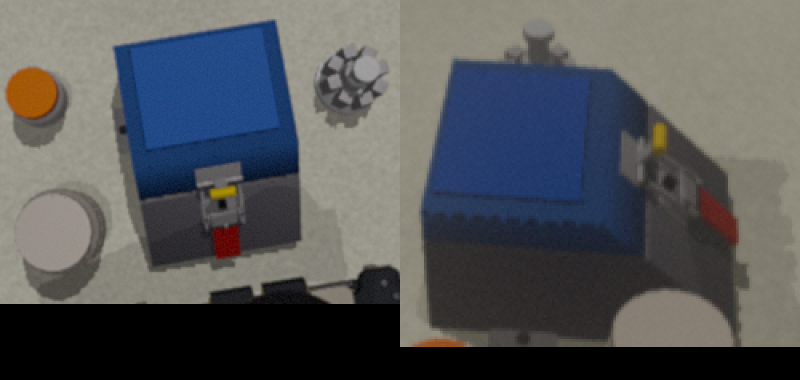

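The lever lies flat along the slope, with its tip at about (737,232) against the (739,230) predicted for fully shut. The bail is hooked at the lip, and the tub, cup and rotor are where they were. I'm handing it in.

```bash
python3 -c "
from rig import order
print(order.finish_job())"
```

```text
the job is handed in; nothing more can be done
None
```

The job is handed in: the bail is hooked behind the lip, the red lever is over centre and home against its stop (about 8 N at most on it), the arm is clear, and the tub, cup and rotor look unmoved in the final picture.

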